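# Face the pulled-out colour tin to the front

## Robot

A 6-joint arm with a two-finger parallel gripper is mounted at the origin on the work surface. World frame = base frame: x ahead of the robot, y to its left, z up, the work surface at z = 0. Lengths are in m, angles in rad, forces in N, time in s.
With the tool pointing down it reaches from about 0.3 to 0.775 m from the base axis. Payload 14.6 kg.
Tool frame: the origin (TCP) lies at the very end of the fingers, on their centre line; the grasp point (between the pads) lies 19 mm behind it; y points along the fingers, x is the direction in which the jaws open and shut, and the axes are right-handed (so a half turn about y gives the same grasp; the last joint's range is limited). The gripper opens to 85 mm and grips with 20 to 120 N. Pads are 22 mm wide; open, the fingers measure 114 mm over their backs; the gripper's body (76 mm by 85 mm) begins 54 mm behind the grasp point. The pads swing forward as they close: fully open they stand 13 mm farther back than shut.
Start: joints at [1.038, 0.3, 1.521, -0, 1.321, -0.067], TCP at [0.247, 0.491, 0.191] pointing down, gripper open.
Joint ranges: [-3.03, 3.03], [-0.79, 2.21], [0.23, 2.52], [-1.04, 4.18], [0, 3.07], [-2.55, 2.55]. Speed limits (rad/s): [2.22, 2.22, 2.57, 3.14, 3.14, 3.14].

## Interface

Orientations are given as a 3x3 rotation matrix whose columns are the frame's x, y, z axes.
In Python, from station import bot, hand, get_image, finish_job, sensors gives the robot as it stands. Calls block until the motion is done:
- bot.move_to(position, orientation): joint-space move of the TCP to a pose.
- bot.line_to(position, rotation=None, v=0.15, guard=None): straight line of the TCP; rotation=None keeps the orientation; v is the mean speed in m/s. With guard (N) it stops when the force on the tool has changed by that much, and returns True; else False.
- bot.movej(angles): joint-space move.
- hand.set_gripper(opening, grip_force=None): finger opening in m; grip_force is the grip in N (None keeps the last); returns when the fingers have stopped.
- bot.sleep(seconds).
- bot.ik(position, orientation): joint angles nearest the present ones, or None.
- get_image(name): name is "scene" or "side" or "wrist"; returns a dict with "image" (480x640x3 uint8, red, green, blue), "vertical_fov" (degrees; the focal length in pixels is half the picture's height over the tangent of half this angle, whatever the lens; pixels are square), "cx", "cy" (the principal point, pixels), "world_to_cam" (4x4, takes a point from world to camera coordinates); the wrist camera has in their place "hand_eye" (4x4, takes a point from camera to tool coordinates, whose origin is the TCP and whose axes are the tool frame's). Camera axes: x right, y down, z forward; pixel columns grow to the right and rows downward; lengths in m; the calibration is good to about 2 mm. A picture is of the moment at which its call begins: read the wrist's pose just before it. There is no depth.
A pose or a line that the arm cannot do raises bot.MotionError and nothing moves.
- finish_job(): hands the job in, once; it reports no verdict.
Readings, each from a call of its own:
- sensors.current_time(): time.
- sensors.current_joints(): joint angles.
- sensors.current_dq(): joint speeds.
- sensors.current_joint_torque(): joint torques, N m.
- sensors.current_tcp_pos(): TCP position.
- sensors.current_eef_rot(): TCP orientation.
- sensors.current_contact_force(): force on the tool from outside, world axes, zero at the start.
- sensors.current_wrist_torque(): the same for the moment, N m.
- sensors.current_finger_gap(): finger opening in m.
Only numpy, scipy, OpenCV 4.12 (cv2) and the standard library are available. Lean on these libraries where they do the work, as an engineer would, in place of code of your own. Each camera call takes 0.05 s, during which the arm holds its last target. There are 200 camera calls.

## Task

The tin with the orange label was left pulled out of the row on the glassworkers' display stand. First push its carrier fully home against the stop, in line with its neighbours, then press a fingertip lightly on the edge of its lid and roll the tin round until its label faces squarely to the front of the stand (the red-lipped side), as the other two labels do. Go gently, never pushing or pressing the tin hard (at most about 15 N), leave the other tins as they stand, and let go.

Things in the scene. Friction and masses are not known exactly. Their poses are not given: they have to be found in the camera images.
- stand: Fixed wooden display stand, 260 mm (x) by 420 mm (y), 18 mm thick. Origin: centre of its underside, on the bench. Its +x axis points to its front, the edge with the red lip, on the side away from the robot; it stands turned by up to 0.3 rad. Three tins stand in a row along its y: orange at home at (50, 0) mm in its frame, the neighbours at (50, +135) and (50, -135) mm.
- stop (a point): Top middle of the face of the black rubber stop that ends the carrier's track, fixed on the stand at (101, 0) mm, 42 mm above the bench; the stop is 70 mm wide.
- carrier (a joint): Sliding dark steel plate, 100 mm square, under the orange tin: 0 = fully home against the stop, growing (m) as it is pulled out along the stand's -x, towards the robot, up to 0.085. About 4 N of friction; it stays where left. At home the stop is firm and force rises quickly. Move it by pushing the side of the tin.
- tin: Round aluminium tin with an orange label, 92 mm in diameter, too wide to grasp. Origin: centre of its underside, about 40 mm above the bench, on its turning axis; z up, +x through the middle of the label. Fixed to a small turntable on the carrier, it cannot be lifted; it turns without limit either way about z (friction about 0.12 N m) and stays where left. Load it with at most 15 N.
- lid_low (a point): Point on the tin's axis 96 mm above its underside. The black push-on lid, 94 mm in diameter, flat on top, turns with the tin. Its top lies 0 to 22 mm above this point, as far as it happens to be pushed on: find it by touch. It will not shift under a press. An orange strip 12 mm wide on its side and top, from rim to middle, is in line with the label's middle. It may slip under the finger.
- turntable (a point): Centre of the carrier's top face, under the turntable. The turntable is sprung: pressed from above it stays up until about 3 N, then sinks about 1 mm for each 6 N, with 4 mm of travel to a hard end.
- label (a point): Middle of the orange label on the tin's side (label 50 mm wide, 36 mm high): 46 mm from the tin's axis and 38 mm above its underside.
- tin_blue: Neighbouring loose tin with a blue label, 92 mm in diameter (lid 94 mm), 100 mm high, standing on the stand with its label to the front. Origin: centre of its underside. Leave it alone.
- tin_green: Neighbouring loose tin with a green label, same size and origin, standing on the stand with its label to the front. Blue and green may stand on either side. Leave it alone.

How it is judged:
By the outcome, as a careful person would: the job done as asked, in the order asked, and still so for the second after the job is handed in, with the robot touching nothing.
It also fails if it takes over 64 s, if anything falls off the work surface, if the arm or the gripper's body presses on something with over 40 N, if the wrist force passes 120 N, or if a joint passes its speed limit or range.

## Working session

There is one attempt and no reset: what is moved stays moved. The work goes in short steps, each a Python script; the robot and the scene stay as the last script left them, time stands still between calls to the robot, and variables do not carry over. Pictures are saved under pics/ and viewed, about 8 in all and at most 12, crops included, and the job is handed in when it is done.

```bash
ls; mkdir -p pics; cat > h.py <<'E'
import numpy as np, cv2
from station import bot, hand, get_image, finish_job, sensors
def f_of(d): return 240/np.tan(np.radians(d["vertical_fov"])/2)
def proj(d,P):
    P=np.atleast_2d(P); c=P@d["world_to_cam"][:3,:3].T+d["world_to_cam"][:3,3]
    return c[:,:2]/c[:,2:]*f_of(d)+[d["cx"],d["cy"]]
def ray_z(d,uv,z):
    T=np.linalg.inv(d["world_to_cam"]); f=f_of(d)
    v=T[:3,:3]@np.array([(uv[0]-d["cx"])/f,(uv[1]-d["cy"])/f,1]); o=T[:3,3]
    return o+v*(z-o[2])/v[2]
def save(n,im): cv2.imwrite("pics/"+n,cv2.cvtColor(np.ascontiguousarray(im),cv2.COLOR_RGB2BGR))
E
python3 - <<'E'
from h import *
import pickle
a=get_image("scene");b=get_image("side");pickle.dump((a,b),open("c.pkl","wb"))
save("scene.png",a["image"]);save("side.png",b["image"])
for d in(a,b): print(np.linalg.inv(d["world_to_cam"])[:3,3],d["vertical_fov"],d["cx"],d["cy"])
print(sensors.current_time(),sensors.current_eef_rot())
E
```

```text
pics
[1.1756959  0.58651816 0.59421971] 43.55706243426659 318.1215397667197 231.94795637297682
[0.47872475 0.62326745 0.55225762] 47.5093617468428 315.9773032477716 242.59161323387232
0.1 [[ 4.49129133e-01 -5.39722074e-04 -8.93466693e-01]
 [ 8.93466205e-01 -9.35474774e-04  4.49129453e-01]
 [-1.07822063e-03 -9.99999417e-01  6.20744595e-05]]
```

View pics/scene.png

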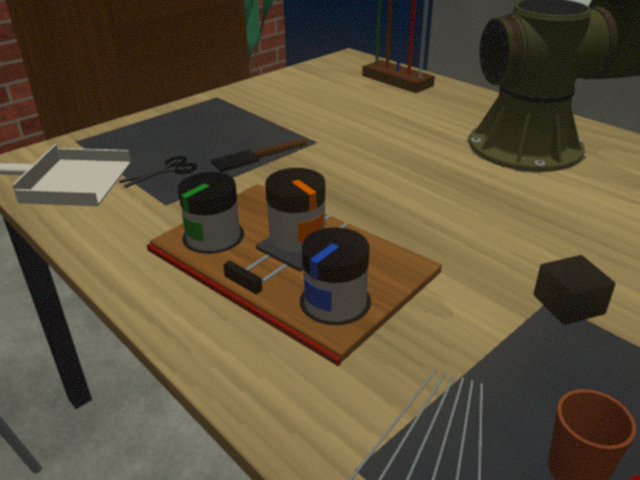

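View pics/side.png

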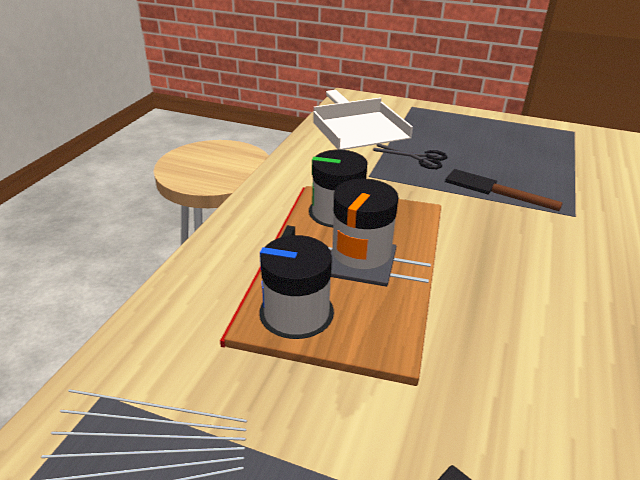

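Scene and side: blue is nearest the cameras and green is at the far end. Orange sits in the middle, pulled back, with its label turned towards the side camera. I'll fit the stand pose from its corners and the neighbours, then check it with an overlay.

```bash
cat > fit.py <<'E'
from h import *
import pickle
from scipy.optimize import least_squares
a,b=pickle.load(open("c.pkl","rb"))
for n,d,pts in(("scene",a,[(149,245),(338,354),(441,267),(257,186)]),("side",b,[(222,342),(418,379),(441,205),(305,188)])):
    for p in pts: print(n,p,ray_z(d,p,.018).round(4))
def W(s,P): 
    c,t=np.cos(s[2]),np.sin(s[2]); P=np.atleast_2d(P)
    return np.c_[s[0]+c*P[:,0]-t*P[:,1], s[1]+t*P[:,0]+c*P[:,1], P[:,2]]
C=np.array([[.13,-.21,.018],[.13,.21,.018],[-.13,.21,.018],[-.13,-.21,.018]])
oa=np.array([(149,245),(338,354),(441,267),(257,186)]);ob=np.array([(305,188),(222,342),(418,379),(441,205)])
r=least_squares(lambda s:np.r_[(proj(a,W(s,C))-oa).ravel(),(proj(b,W(s,C))-ob).ravel()],[.5,.3,0])
s=r.x;print(s,r.fun.round(1)); np.save("s.npy",s)
th=np.linspace(0,2*np.pi,73)
def ring(x,y,z,R): return np.c_[x+R*np.cos(th),y+R*np.sin(th),0*th+z]
def over(d,crop,k,q,name,phi=0,zl=.15):
    im=cv2.resize(d["image"][crop[1]:crop[3],crop[0]:crop[2]],None,fx=k,fy=k,interpolation=cv2.INTER_CUBIC)
    def pl(P,col): cv2.polylines(im,[((proj(d,W(s,P))+.5-crop[:2])*k).astype(int)],False,col,1)
    pl(C[[0,1,2,3,0]],(255,255,0))
    for y in(-.135,.135): pl(ring(.05,y,.018,.046),(0,255,255)); pl(ring(.05,y,.118,.047),(0,255,255))
    pl(ring(.05-q,0,.04,.046),(0,255,0)); pl(ring(.05-q,0,zl,.047),(0,255,0))
    pl([[.101,-.035,.042],[.101,.035,.042]],(255,0,255))
    c,t=np.cos(phi),np.sin(phi); pl([[.05-q,0,zl],[.05-q+.047*c,.047*t,zl]],(255,255,255))
    save(name,im)
if __name__=="__main__":
    over(a,(140,150,450,370),2.5,.06,"o1.png"); over(b,(215,140,455,390),2.3,.06,"o2.png")
E
python3 fit.py
```

```text
scene (149, 245) [ 0.823  -0.2172  0.018 ]
scene (338, 354) [0.7715 0.1827 0.018 ]
scene (441, 267) [0.5206 0.1604 0.018 ]
scene (257, 186) [ 0.5672 -0.249   0.018 ]
side (222, 342) [0.7663 0.1933 0.018 ]
side (418, 379) [0.511  0.1594 0.018 ]
side (441, 205) [ 0.5575 -0.256   0.018 ]
side (305, 188) [ 0.8119 -0.2187  0.018 ]
[ 0.66520109 -0.0346011   0.11291463] [-0.8 -3.9  3.7  2.1  2.7 -2.4  0.2 -2.9 -1.1 -3.  -1.2 -3.2 -1.1 -0.3
 -1.  -0.8]
```

View pics/o1.png

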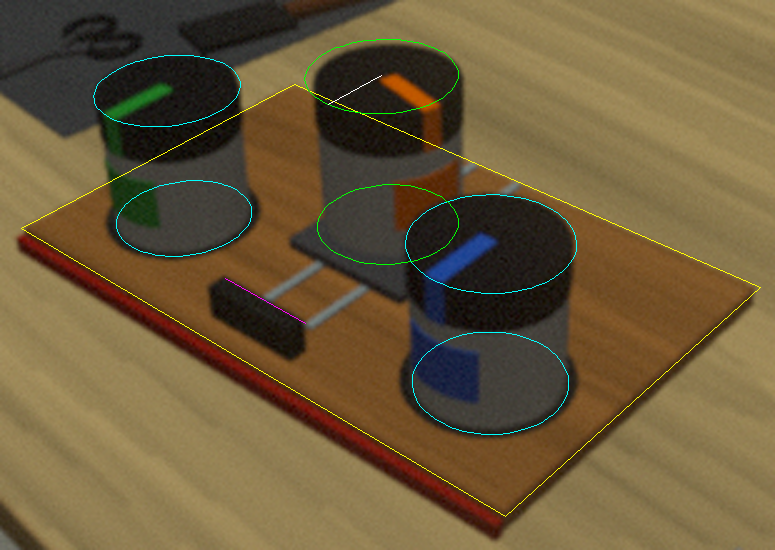

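View pics/o2.png

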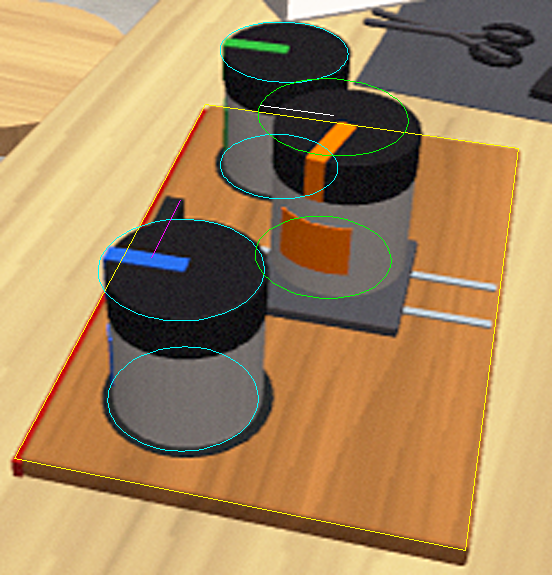

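The overlay is within about 3 mm. Orange is further back than 60 mm, and its label points roughly along the stand's +y. I'll take a closer look with the wrist camera from above.

```bash
cat >> h.py <<'E'
def Rt(head,tilt=0):
    """tool pointing down, tool x at heading; tilt leans fingertip towards -z_tool side"""
    x=np.array([np.cos(head),np.sin(head),0]);y=np.array([0,0,-1.]);z=np.cross(x,y)
    y2=np.cos(tilt)*y-np.sin(tilt)*z
    return np.c_[x,y2,np.cross(x,y2)]
def wrist():
    p,R=np.array(sensors.current_tcp_pos()),np.array(sensors.current_eef_rot())
    d=get_image("wrist"); T=np.eye(4);T[:3,:3]=R;T[:3,3]=p
    d["world_to_cam"]=np.linalg.inv(T@d["hand_eye"]); return d
E
python3 - <<'E'
from h import *
import pickle
s=np.load("s.npy")
hand.set_gripper(0.0,20)
R=Rt(s[2]+np.pi/2)
bot.move_to([.60,-.04,.36],R)
d=wrist();pickle.dump(d,open("w.pkl","wb"))
print(d["hand_eye"].round(3),d["vertical_fov"],d["cx"],d["cy"],sensors.current_time(),sensors.current_joints(),sensors.current_contact_force())
save("w1.png",d["image"])
E
```

```text
[[ 1.     0.002  0.001 -0.   ]
 [-0.    -0.295  0.955 -0.182]
 [ 0.002 -0.955 -0.295  0.075]
 [ 0.     0.     0.     1.   ]] 64.1673081317735 317.64566634264077 238.79066626249823 3.2667 [-1.26346300e-01  3.65684859e-01  1.05360712e+00  9.82162758e-05
  1.72250352e+00 -1.81085980e+00] [-0.10644404  0.32909882  0.5153739 ]
```

View pics/w1.png

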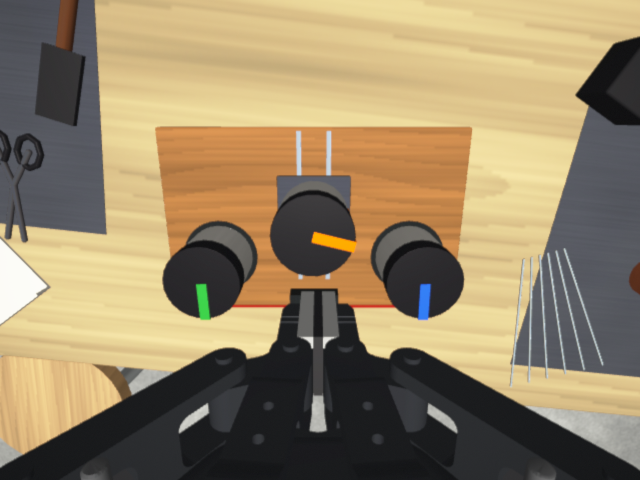

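Wrist view: the orange lid centre is at about (313,233) and its strip runs to the rim at (355,246). The stand's back corners are at (157,127) and (471,127), the green lid centre at (203,279) and the blue at (423,279).

```bash
python3 - <<'E'
from h import *
import pickle
d=pickle.load(open("w.pkl","rb")); s=np.load("s.npy")
p=lambda u,v,z:ray_z(d,(u,v),z)
l,r=p(157,127,.018),p(471,127,.018); e=r-l
print("corners",l,r,np.linalg.norm(e),"yaw",np.arctan2(-e[0],e[1]))
g,b=p(203,279,.118),p(423,279,.118); e=b-g
print("tins",g,b,np.linalg.norm(e),"yaw",np.arctan2(-e[0],e[1]))
y=np.arctan2(-e[0],e[1])
print("home from tins",(g+b)/2,"from corners",(l+r)/2+.18*np.array([np.cos(y),np.sin(y),0]),"from cams",s[:2]+.05*np.array([np.cos(s[2]),np.sin(s[2])]))
m=.5*(g+b)[:2]; c_,s_=np.cos(y),np.sin(y)
for z in(.136,.147,.158):
    c=p(313,233.5,z); w=np.linalg.norm(p(356,233,z)-p(270,233,z))
    e=p(355,246,z)-c; dd=(c[:2]-m); print(z,c,"diam",w,"stand frame off",dd@[c_,s_],dd@[-s_,c_],"strip",np.degrees(np.arctan2(e[1],e[0])-y))
for u0,u1,v0,v1 in((203,205.5,284,319),(425.5,423,284,319)):
    e=p(u1,v1,.118)-p(u0,v0,.118);print("nb strip",np.degrees(np.arctan2(e[1],e[0])-y))
E
```

```text
corners [ 0.55804948 -0.25637889  0.018     ] [0.51057104 0.15328396 0.018     ] 0.4124049606496139 yaw 0.11538161622417593
tins [ 0.7215676  -0.16325418  0.118     ] [0.69127725 0.09840604 0.118     ] 0.2634076151773876 yaw 0.11524916365116797
home from tins [ 0.70642243 -0.03242407  0.118     ] from corners [ 0.71311617 -0.03084851  0.018     ] from cams [ 0.71488269 -0.02896736]
0.136 [ 0.6447244  -0.03916017  0.136     ] diam 0.09495243491625166 stand frame off -0.06206334526123514 0.00040350003940693664 strip 72.7525906779581
0.147 [ 0.64149847 -0.03939758  0.147     ] diam 0.09237825679385307 stand frame off -0.06529517848739533 0.0005386341413343939 strip 72.75259067795815
0.158 [ 0.63827253 -0.03963498  0.158     ] diam 0.08980407867145451 stand frame off -0.06852701171355564 0.0006737682432618701 strip 72.75259067795808
nb strip -1.2877999629223802
nb strip 1.0039350545541934
```

```bash
python3 - <<'E'
from h import *
y=.115; f=np.array([np.cos(y),np.sin(y),0]); H=np.array([.712,-.031,0]); Z=np.array([0,0,.085])
R=Rt(y+np.pi/2,.35)
F=lambda:np.array(sensors.current_contact_force())
def st(n): 
    t=np.array(sensors.current_tcp_pos()); print(n,"behind home",round(float((t-H)@f),4),"z",t[2].round(4),"F",F().round(2),"t",sensors.current_time(),flush=True)
bot.move_to(H-.175*f+Z+[0,0,.12],R); bot.line_to(H-.175*f+Z,v=.12); st("start")
print(bot.line_to(H-.10*f+Z,v=.03,guard=2.5)); st("contact")
print(bot.line_to(H-.074*f+Z,v=.025,guard=9)); st("near")
print(bot.line_to(H-.035*f+Z,v=.008,guard=8)); st("home")
E
```

```text
start behind home -0.1746 z 0.0857 F [ 0.39 -0.56 -0.38] t 5.3
True
contact behind home -0.1082 z 0.0846 F [-1.22 -0.41  1.01] t 7.2583
False
near behind home -0.0741 z 0.0849 F [-4.22  0.03 -0.57] t 8.7833
True
home behind home -0.0401 z 0.0845 F [-9.15 -1.06  3.75] t 12.525
```

```bash
python3 - <<'E'
from h import *
import pickle
y=.115; f=np.array([np.cos(y),np.sin(y),0])
p=np.array(sensors.current_tcp_pos())
bot.line_to(p-.03*f,v=.08); print(np.array(sensors.current_contact_force()).round(2))
bot.line_to(p-.05*f+[0,0,.2],v=.25)
bot.move_to([.60,-.045,.36],Rt(y+np.pi/2))
d=wrist();a=get_image("scene");pickle.dump((d,a),open("w2.pkl","wb")); print(sensors.current_time())
w=cv2.resize(d["image"][100:340,150:480],None,fx=1.2,fy=1.2)
c=cv2.resize(a["image"][160:330,170:390],None,fx=1.8,fy=1.8,interpolation=cv2.INTER_CUBIC)
im=np.zeros((600,396,3),np.uint8);im[:288,:396]=w[:288,:396];im[290:596,:396]=c[:306,:396]
im=np.zeros((480,800,3),np.uint8)
w=cv2.resize(d["image"][160:340,150:490],(400,212));
im[:306,:396]=c; im[:,400:]=cv2.resize(d["image"][170:338,240:380],(400,480),interpolation=cv2.INTER_CUBIC)
save("w2.png",im)
E
```

```text
[-0.23 -0.07  0.18]
14.7
```

View pics/w2.png

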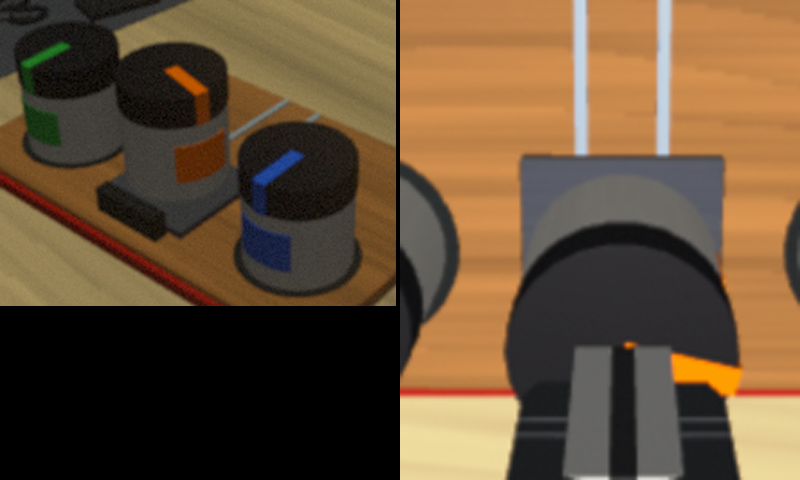

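The carrier's front edge meets the stop in the scene view. Next I'll compute the tin axis from the carrier's back edge in the wrist view.

```bash
python3 - <<'E'
from h import *
import pickle
d,a=pickle.load(open("w2.pkl","rb")); y=.115; f=np.array([np.cos(y),np.sin(y),0])
p=lambda u,v,z:ray_z(d,(u,v),z)
for z in(.028,.034):
    l,r=p(282.7,224.6,z),p(353.2,224.6,z); e=r-l;print(z,np.linalg.norm(e),np.arctan2(-e[0],e[1]),"axis",(l+r)/2+.05*f)
# scene lid centre: lid top ellipse extents in crop left116 right228 top44 bottom~106
for z in(.136,.147,.158):
    uv=(170+172/1.8,160+77/1.8); c=ray_z(a,uv,z); w=np.linalg.norm(ray_z(a,(170+116/1.8,uv[1]),z)-ray_z(a,(170+228/1.8,uv[1]),z)); print(z,c,w)
    print(" wrist lid L/R at widest", np.linalg.norm(p(240+107*.35,170+350*.35,z)-p(240+339*.35,170+350*.35,z)), p(240+223*.35,170+348*.35,z))
E
```

```text
0.028 0.09748765697751646 0.11694257845564138 axis [ 0.71180227 -0.03101388  0.028     ]
0.034 0.09634461400424807 0.11694257845564081 axis [ 0.71020829 -0.03121286  0.034     ]
0.136 [ 0.71415891 -0.02911082  0.136     ] 0.09252227214588651
 wrist lid L/R at widest 0.09364127859142746 [ 0.71299891 -0.03083306  0.136     ]
0.147 [ 0.72523855 -0.01433206  0.147     ] 0.09030118698089254
 wrist lid L/R at widest 0.09108991569968633 [ 0.70790896 -0.03145669  0.147     ]
0.158 [7.36318182e-01 4.46696102e-04 1.58000000e-01] 0.08808010181589865
 wrist lid L/R at widest 0.08853855280794518 [ 0.70281902 -0.03208032  0.158     ]
```

Tin axis ≈ (0.713, −0.031), strip at about +73° in the stand frame. Next I'll touch the lid, press to about 8 N, and roll it −73°.

```bash
cat > roll.py <<'E'
from h import *
A=np.array([.713,-.031]); Y=.115; r=.037
def fz(n=4):
    v=[]
    for _ in range(n): v.append(sensors.current_contact_force()); bot.sleep(.01)
    return np.mean(v,0)
def pose(a,z): 
    h=Y+a; return np.array([*(A-r*np.array([np.cos(h),np.sin(h)])),z]),Rt(h)
def roll(a0,a1,z0,target=8.,n=12,v=.02):
    bot.move_to(*pose(a0,z0)); bot.sleep(.2); f0=fz(8)
    hit=bot.line_to(pose(a0,.128)[0],v=.02,guard=2.5)
    z=sensors.current_tcp_pos()[2]; print("hit",hit,"z",z,fz()-f0,sensors.current_time())
    if not hit: bot.line_to(pose(a0,z0)[0]); return
    for _ in range(12):
        F=fz()-f0
        if F[2]>target-.8: break
        z-=np.clip((target-F[2])/6e3*.6,0,4e-4); bot.line_to(pose(a0,z)[0],v=.01)
    print("press",z,F.round(2),sensors.current_time())
    for a in np.linspace(a0,a1,n+1)[1:]:
        F=fz(3)-f0; z-=np.clip((target-F[2])/6e3*.5,-3e-4,3e-4)
        p,R=pose(a,z); bot.line_to(p,R,v=v)
        h=Y+a; t=np.array([-np.sin(h),np.cos(h),0])
        G=fz(2)-f0; print(round(np.degrees(a)),round(z,4),G.round(1),"tang",round(float(G@t),1))
        if np.linalg.norm(G)>13: print("too hard"); break
    p=np.array(sensors.current_tcp_pos()); bot.line_to(p+[0,0,.04],v=.1); print("t",sensors.current_time())
E
python3 - <<'E'
from roll import *
import pickle
roll(np.radians(36.5),np.radians(-36.5),.168)
bot.move_to([.55,-.05,.36],Rt(Y+np.pi/2))
d=wrist();a=get_image("scene");b=get_image("side");pickle.dump((d,a,b),open("w3.pkl","wb")); print(sensors.current_time())
im=np.zeros((600,800,3),np.uint8)
im[:306,:396]=cv2.resize(a["image"][160:330,170:390],(396,306),interpolation=cv2.INTER_CUBIC)
im[310:600,:396]=cv2.resize(b["image"][150:330,230:450],(396,290),interpolation=cv2.INTER_CUBIC)
im[:480,400:]=cv2.resize(d["image"][190:358,240:380],(400,480),interpolation=cv2.INTER_CUBIC)
save("w3.png",im)
E
```

```text
hit False z 0.128097345423653 [ 0.83350381  0.51655099 -0.21077838] 18.0417
19.5417
```

View pics/w3.png

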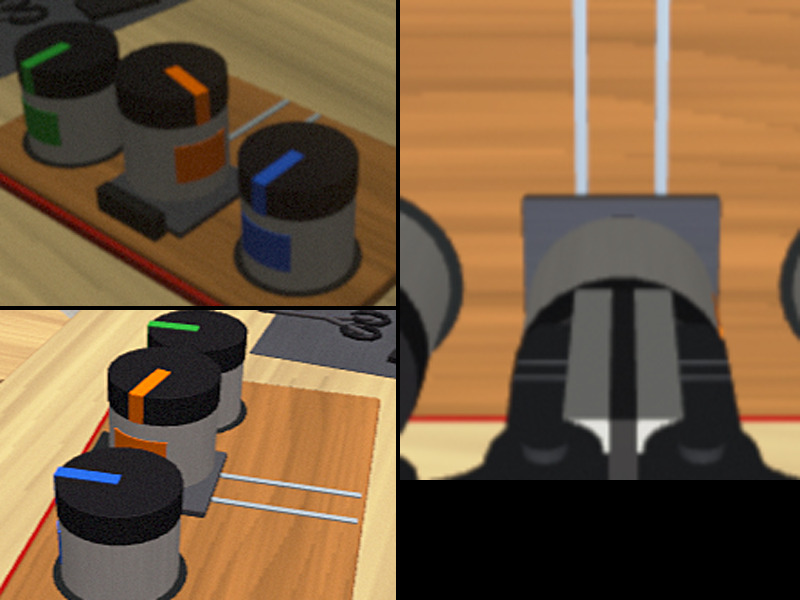

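No contact down to z=0.128, so either the shut fingertip sits behind the nominal TCP or the finger missed the rim. The label strip hasn't moved. I'll check the finger gap and probe further in on the lid.

```bash
sed -i 's/^A=.*/A=np.array([.717,-.0305]); Y=.115; r=.032/; s/pose(a0,.128)/pose(a0,zmin)/; s/n=12,v=.02)/n=12,v=.02,zmin=.108)/' roll.py
python3 - <<'E'
from roll import *
print("gap",sensors.current_finger_gap()); print(hand.set_gripper(0.,20),sensors.current_finger_gap(),sensors.current_tcp_pos())
a0=np.radians(36.5)
bot.move_to(*pose(a0,.145)); bot.sleep(.2); f0=fz(8)
hit=bot.line_to(pose(a0,.108)[0],v=.02,guard=2.5)
print(hit,sensors.current_tcp_pos(),fz()-f0,sensors.current_time())
a=get_image("scene");b=get_image("side")
im=np.zeros((600,800,3),np.uint8)
im[:,:400]=cv2.resize(a["image"][110:310,210:343],(400,600),interpolation=cv2.INTER_CUBIC)
im[:,400:]=cv2.resize(b["image"][120:330,260:400],(400,600),interpolation=cv2.INTER_CUBIC)
save("w4.png",im)
E
```

```text
gap 5.144715762741229e-05
False 1.251443191279932e-05 [ 0.55016513 -0.05001202  0.35944654]
False [ 0.69366666 -0.05236831  0.1080908 ] [-0.04522976 -0.08111239  0.29901412] 23.0667
```

View pics/w4.png

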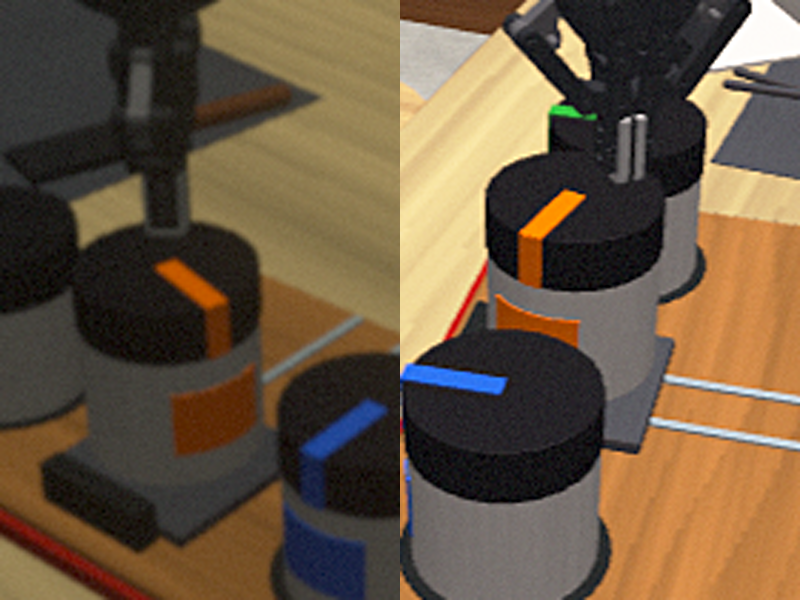

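```bash
python3 - <<'E'
from h import *
import pickle
from scipy.optimize import least_squares
a,b=pickle.load(open("c.pkl","rb"))
T=np.array(sensors.current_tcp_pos())
print(T,sensors.current_joints(),proj(a,T),proj(b,T))
ua,ub=np.array([265.5,187]),np.array([337.7+1.5,183])
q=least_squares(lambda P:np.r_[proj(a,P)[0]-ua,proj(b,P)[0]-ub],T); print("tip",q.x,q.fun)
# lid centre & strip inner end in both
la,lb=np.array([210+168/3.008,110+270/3.]),np.array([260+174*.35,120+208*.35])
for n,la,lb in(("lidcentre",la,lb),("strip rim top",[210+217/3.008,110+303/3],[260+131*.35,120+235*.35]),("strip in",[210+168/3.008,110+265/3],[260+174*.35,120+197*.35])):
    q=least_squares(lambda P:np.r_[proj(a,P)[0]-la,proj(b,P)[0]-lb],T); print(n,q.x,q.fun.round(1))
E
```

```text
[ 0.69367766 -0.05237881  0.10809397] [-1.27998763e-01  6.97236633e-01  1.13151545e+00 -9.76853300e-06
  1.31266667e+00 -8.80034407e-01] [[267.49659505 207.92818465]] [[336.82643557 203.34128107]]
tip [ 0.6922179  -0.05548957  0.14295952] [ 0.09867042  0.29373121  0.08374428 -0.29146322]
lidcentre [ 0.71158822 -0.03049496  0.13705898] [ 0.4  1.2  0.4 -1.2]
strip rim top [0.71835542 0.01433306 0.14284941] [-0.  -0.1 -0.   0.1]
strip in [ 0.71206892 -0.03025764  0.14194364] [ 0.1  0.2  0.1 -0.2]
```

Triangulating shows the visible fingertip at z≈0.143 while the TCP reads 0.108, so the real tip is about 35 mm behind the nominal TCP. The wrist view and the push contact geometry both agree with that. The lid top is at about 0.137–0.142, so I'll go lower under guard with the axis at (0.712, −0.031).

```bash
sed -i 's/^A=.*/A=np.array([.712,-.031]); Y=.115; r=.037/; s/zmin=.108/zmin=.090/' roll.py
python3 - <<'E'
from roll import *
import pickle
roll(np.radians(36.5),np.radians(-36.5),.114)
p=np.array(sensors.current_tcp_pos())
a=get_image("scene");b=get_image("side");pickle.dump((a,b),open("w5.pkl","wb")); print(sensors.current_time())
im=np.zeros((600,800,3),np.uint8)
im[:,:400]=cv2.resize(a["image"][110:310,210:343],(400,600),interpolation=cv2.INTER_CUBIC)
im[:,400:]=cv2.resize(b["image"][120:330,260:400],(400,600),interpolation=cv2.INTER_CUBIC)
save("w5.png",im)
E
```

```text
hit True z 0.1030825011812744 [-1.54439131 -0.03512461  5.80857673] 24.375
press 0.10214312353952121 [-2.22 -0.81  7.77] 25.825
30 0.1021 [ 0.8 -2.1  6.5] tang -2.1
24 0.1019 [ 1.  -2.1  6.8] tang -2.3
18 0.1018 [ 0.8 -2.8  6.5] tang -2.9
12 0.1017 [ 0.7 -1.9  7.7] tang -2.0
6 0.1017 [-0.6 -2.4  6.8] tang -2.2
0 0.1016 [ 0.7 -2.5  7.4] tang -2.5
-6 0.1015 [ 0.5 -2.9  7.5] tang -2.9
-12 0.1015 [ 0.4 -2.9  7.2] tang -2.8
-18 0.1015 [ 0.1 -2.4  8.1] tang -2.3
-24 0.1014 [-0.4 -2.7  7.9] tang -2.7
-30 0.1014 [-0.2 -3.1  8. ] tang -2.9
-36 0.1013 [ 0.2 -2.5  8.2] tang -2.1
t 31.0833
31.1833
```

View pics/w5.png

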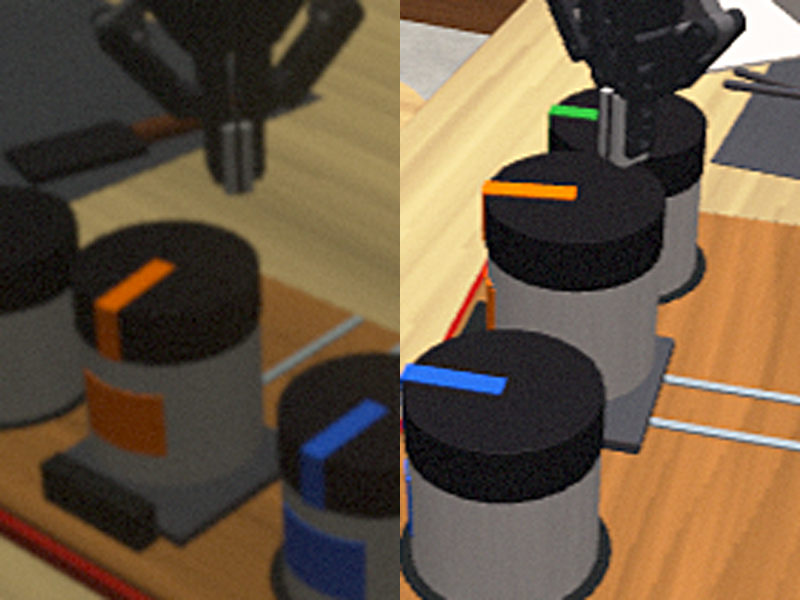

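The roll worked: 7–8 N press, about 2.5 N tangential, and the strip is now nearly parallel with its neighbours'. I'll measure it exactly from above.

```bash
cat > meas.py <<'E'
from h import *
bot.move_to([.668,-.036,.36],Rt(.115+np.pi/2)); d=wrist()
h=cv2.cvtColor(d["image"],cv2.COLOR_RGB2HSV); print(sensors.current_time())
def seg(lo,hi,z,n):
    m=cv2.inRange(h,(lo,150,90),(hi,255,255)); m[350:]=0
    c=max(cv2.findContours(m,cv2.RETR_EXTERNAL,cv2.CHAIN_APPROX_NONE)[0],key=cv2.contourArea)
    W=np.array([ray_z(d,q,z)[:2] for q in np.argwhere(cv2.drawContours(m*0,[c],-1,1,-1)>0)[:,::-1].astype(float)])
    vx,vy,x,y=cv2.fitLine(W.astype(np.float32)*1000,cv2.DIST_L2,0,.01,.001).ravel()
    if vx<0: vx,vy=-vx,-vy
    u=W@[vx,vy]; print(n,"heading",np.degrees(np.arctan2(vy,vx)).round(2),"len",np.ptp(u).round(4),W.mean(0).round(4),len(W),cv2.boundingRect(c))
    return W.mean(0)
o=seg(5,22,.138,"orange");g=seg(45,85,.118,"green");b=seg(100,125,.118,"blue")
e=b-g;print("perp to row",np.degrees(np.arctan2(-e[0],e[1])),np.linalg.norm(e),"orange vs row",((o-(g+b)/2)@[np.cos(.115),np.sin(.115)]).round(4))
im=cv2.resize(d["image"][100:340,120:520],(800,480),interpolation=cv2.INTER_CUBIC); save("w6.png",im)
E
python3 meas.py
```

```text
33.1667
orange heading -83.35 len 0.3202 [ 0.6127 -0.0432] 37558 (153, 72, 329, 192)
green heading 8.16 len 0.0458 [ 0.7511 -0.1629] 402 (194, 230, 15, 38)
blue heading 7.5 len 0.047 [0.7203 0.1052] 446 (426, 230, 14, 39)
perp to row 6.5591208053261925 0.26990362816707164 orange vs row -0.1238
```

View pics/w6.png

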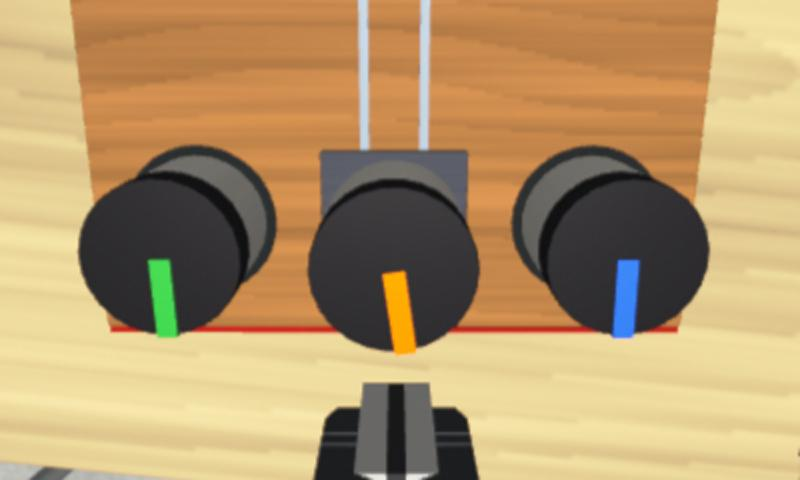

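```bash
sed -i 's/    m=cv2.inRange.*/    m=cv2.inRange(h,(lo,150,90),(hi,255,255)); m[350:]=0\n    if n=="orange": m=cv2.inRange(h,(8,235,200),(25,255,255)); m[:225]=0;m[290:]=0;m[:,:290]=0;m[:,350:]=0/' meas.py
python3 meas.py
```

```text
33.4667
orange heading 14.73 len 0.0473 [ 0.7371 -0.026 ] 413 (312, 236, 15, 40)
green heading 8.12 len 0.0459 [ 0.7514 -0.1628] 402 (194, 230, 15, 38)
blue heading 7.61 len 0.0468 [0.7198 0.1052] 442 (426, 229, 14, 39)
perp to row 6.723020648996211 0.2698950004895352 orange vs row 0.0017
```

The tin is in line with the row to within 2 mm. The label is still about 7.5° short, so a small corrective stroke.

```bash
python3 - <<'E'
from roll import *
roll(np.radians(4.5),np.radians(-4.5),.110,n=3,v=.015)
exec(open("meas.py").read())
E
```

```text
hit True z 0.10304635584641866 [-1.33869284 -0.19282352  6.12279999] 35.6083
press 0.1022042962854704 [-2.36 -0.26  7.5 ] 36.775
2 0.1021 [-0.8 -2.6  7. ] tang -2.5
-1 0.102 [-0.6 -2.8  7.1] tang -2.8
-4 0.1019 [-0.7 -3.8  6.9] tang -3.7
t 38.3083
39.825
orange heading 9.77 len 0.0468 [ 0.7378 -0.028 ] 415 (312, 237, 12, 40)
green heading 8.1 len 0.047 [ 0.751 -0.163] 408 (194, 230, 15, 39)
blue heading 7.49 len 0.0469 [0.7201 0.1052] 447 (426, 230, 14, 39)
perp to row 6.5901780526804865 0.2699865774199651 orange vs row 0.0023
```

```bash
python3 - <<'E'
from roll import *
roll(np.radians(3.5),np.radians(-3.3),.108,n=3,v=.015)
exec(open("meas.py").read())
im=np.zeros((600,800,3),np.uint8); a=get_image("scene")
im=cv2.resize(a["image"][150:330,170:400],(780,600),interpolation=cv2.INTER_CUBIC); save("w7.png",im)
E
```

```text
hit True z 0.10305783700643123 [-1.54716678 -0.11968713  5.74323191] 41.9083
press 0.1021272569327217 [-3.06 -0.22  7.63] 43.075
1 0.102 [-1.6 -2.4  7. ] tang -2.1
-1 0.1019 [-1.2 -2.6  6.5] tang -2.4
-3 0.1018 [-0.8 -3.1  7.3] tang -3.0
t 44.5083
46.0083
orange heading 6.01 len 0.0464 [ 0.7381 -0.0291] 405 (311, 237, 11, 40)
green heading 8.26 len 0.047 [ 0.7512 -0.1629] 408 (194, 230, 15, 39)
blue heading 7.53 len 0.0469 [0.7201 0.1052] 448 (426, 230, 14, 39)
perp to row 6.621556520298966 0.26996198508831354 orange vs row 0.0025
```

View pics/w7.png

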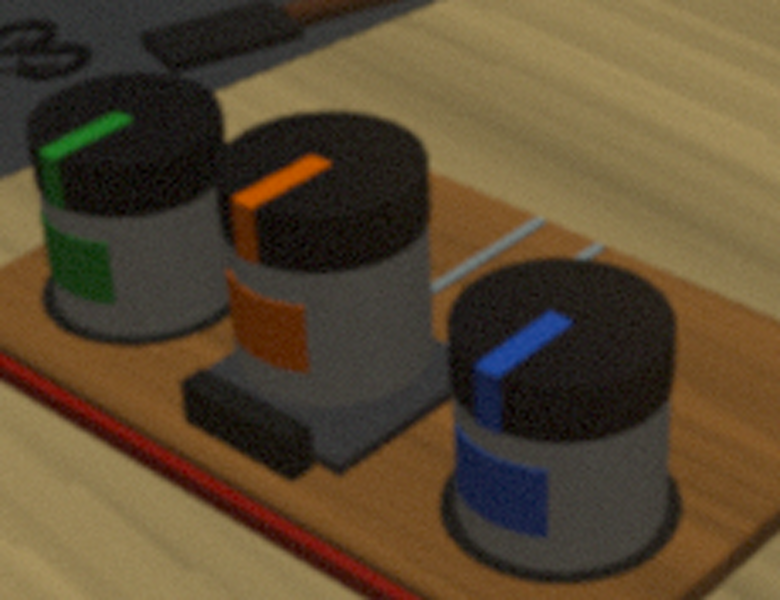

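The label heading is 6.0° against 6.6° for the stand. The carrier is against the stop and the arm is clear, so I'm handing in.

```bash
python3 -c "
from h import *
print(np.array(sensors.current_contact_force()).round(2),sensors.current_time()); finish_job()"
```

```text
[-0.13 -0.56  0.74] 46.0583
the job is handed in; nothing more can be done
```

I pushed the orange tin's carrier home against the stop, then rolled the tin until its label faces the front. I handed the job in at about 46 s with the arm clear of everything.

- **Push:** friction during the slide was about 4 N. The push ended when the guard tripped at the stop, at about 10 N. Afterwards the carrier showed no visible gap at the stop, and the tin measured within 2.5 mm of the neighbours' row.
- **Roll:** I pressed the lid edge at 7–8 N and needed three strokes, because each stroke turned the tin 3–8° less than the finger moved. The highest force I sampled on the tin was about 10 N.
- **Label:** it finished at a heading of 6.0°. The stand's front measured 6.6°, and the neighbours' own strips read 7.5° and 8.3°. That leaves it about 0.6° off the stand, or up to 2° off the neighbours.
- **Neighbours:** the blue and green tins did not move between the measurements taken during the roll strokes. I did not compare them numerically with the start, but they look unmoved.

**Discrepancy:** the shut fingertip turned out to be about 35 mm behind the stated TCP. My first two touch-downs therefore stopped in the air above the lid. The push also met the tin about 33 mm higher than planned, at about z = 0.118 m, so it may have been on the lid's side.

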